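# Lift the dal vada with the tongs and hold it over the dish

### The arm

A 6-joint arm with a two-finger parallel gripper is mounted at the origin on the work surface. World frame = base frame: x ahead of the robot, y to its left, z up, the work surface at z = 0. Lengths are in m, angles in rad, forces in N, time in s.
With the tool pointing down it reaches from about 0.375 to 0.975 m from the base axis. Payload 3.8 kg.
Tool frame: the origin (TCP) lies midway between the tips of the shut fingers; the grasp point (between the pads) lies 19 mm behind it; z points along the fingers, y is the line along which they close (so a half turn about z gives the same grasp; the last joint's range is limited). The gripper opens to 85 mm and grips with 20 to 120 N. Pads are 22 mm wide; open, the fingers measure 114 mm over their backs; the gripper's body (76 mm by 85 mm) begins 54 mm behind the grasp point. The pads swing forward as they close: fully open they stand 13 mm farther back than shut.
Start: joints at [1.285, 0.264, 1.604, -0, 1.274, -0.037], TCP at [0.166, 0.654, 0.231] pointing down, gripper open.
Joint ranges: [-2.63, 2.63], [-0.94, 2.18], [0.31, 2.57], [-1.31, 4.45], [0, 2.66], [-2.55, 2.55]. Speed limits (rad/s): [2.57, 2.57, 3.14, 3.14, 3.14, 3.14].

### API

Orientations are given as a rotation vector (axis times angle).
In Python, from workcell import status, read_camera, workorder, masks_of gives the robot as it stands.
- The arm moves only by the tool drive_tool, never from a script. Its argument "rows" is a list of rows, each a list of 7 numbers: the turn, a rotation vector about the tool's x, y, z in degrees, then the shift along the tool's x, y, z in m, then the opening, from 0 (shut) to 1 (fully open). In form: [[ax, ay, az, tx, ty, tz, claw], ...]. A call has 1 to 8 rows; each row shifts and turns the commanded pose from where the row before left it, along the tool's axes as they then stand; what a row does not reach is not made up. A row lasts 1/12 s, in which the tool goes at most 41.7 mm and 7.16 degrees, less where a joint would pass 70% of its speed; a pose out of reach is approached as far as the arm can. A call is refused whole if a number of a shift passes 0.0417 or a number of a turn 7.16, either way. A call with a gripper value outside its range is refused whole. The fingers move at their own pace and stop on an object; "force" is the grip in N (left out, the last holds). Time passes only in rows, so rows that do not move let the fingers close. It gives the time, the measured TCP pose, the force, the opening and the grip force at its end, in the units of the state.
- status.read_state(): the state, without advancing time (a new reading comes with each control period).
- read_camera(name): name is "side" or "top"; returns a dict with "color" (400x640x3 uint8, red, green, blue), "intrinsics" (3x3 intrinsics, pixels), "D" ([k1, k2, p1, p2, k3] as OpenCV has them; the pictures are not rectified), "world_from_camera" (4x4, takes a point from camera to world coordinates). Camera axes: x right, y up, looking along -z (the intrinsics and any distortion apply to the point x, -y, -z); pixel columns grow to the right and rows downward; lengths in m; the calibration is good to about 2 mm. A picture is of the moment at which its call begins. There is no depth.
- workorder.finish_job(): hands the job in; it is judged then, once.
Trained networks look in a picture, given as the dict that the camera call returned (one of the last four; its "shot" number tells which), for a name from the list of things; names that differ only in an ending like _2 or _b are one class to them, and where a whole thing is asked for, a point or a joint stands for the part that bears it (a point fixed in the world has none). Each returns a list of dicts, best first, with "score" (0 to 1); they miss things now and then, are a little off and sometimes report something else, mostly with a low value. They report only what shows in the picture. A call takes as long as a camera call. They do not tell look-alikes from the thing itself.
- masks_of(picture, name): "mask" (400x640 bool, what is visible of it) and "bbox" ([left, top, right, bottom] in pixels, round what is visible of it).
The state is a dict: "time": time; "q": joint angles; "joint_vel": joint speeds; "joint_torque": joint torques, N m; "tool_pos": TCP position; "tcp_rot": TCP orientation; "wrist_force": force on the tool from outside, world axes, zero at the start; "torque": the same for the moment, N m; "width": opening from 0.0 (shut) to 1.0 (fully open); "grip_force": force on a finger pad.
Only numpy, scipy, OpenCV 4.12 (cv2) and the standard library are available. Lean on these libraries where they do the work, as an engineer would, in place of code of your own. Each camera call takes 0.05 s, during which the arm holds its last target. There are 200 camera calls.

### The job

Take the steel tongs out of their holder, use them to pick the solid round vada (the plain disc, not the ring or the long fritter) off the draining tray, and finish still holding it in the tongs, kept still over the middle of the white dish and at least 10 cm above the counter. Do not touch the vada with the robot's own fingers, and leave the other two fritters lying where they are on the tray.

Things in the scene. Friction and masses are not known exactly. Their poses are not given: they have to be found in the camera images.
- tongs: Steel spring tongs, 150 mm long, 110 g, standing tips down in the holder. Origin midway between the open jaw tips, at their lowest edge; z up to the head, y the line along which the jaws open and close. The head (20 mm in x, 36 mm in y) spans z = 136 to 150 mm; two flat steel strips hang from it. A slight squeeze carries them open, more squeeze closes the tips.
- tongs_grip (a point): Point midway between two rubber pads (24 mm wide in x, 16 mm high) on the outsides of the strips, 108 mm above the tips, 42 mm below the top of the head: squeeze here along y. Width over the pads: 64 mm open; at 60 mm the tips are 61 mm apart inside, at 55 mm the strips are parallel and 44 mm apart. The spring pushes back 5 N at first touch, 7 N at 55 mm.
- tongs_tip (a point): Point at the tongs' origin, midway between the open tips at their lowest edge; fixed to the head, it does not move with the jaws. Open tips are 74 mm apart inside, 80 mm outside; as the jaws close to 44 mm the tips drop 2 mm.
- jaw_left: The tongs' strip on their +y side: 3 mm thick, 18 mm wide in x (26 mm over the last 34 mm). Origin at its hinge pin (tongs' z = 142 mm, y = 12 mm); its lower end is 144 mm below the pin. z runs up along the strip, which leans 0.104 rad outward when open. Both jaws move alike, up to 0.22 rad.
- jaw_right: The tongs' strip on their -y side, mirror image of the other. Origin at its hinge pin (tongs' y = -12 mm), z up along the strip.
- holder: Fixed upright pocket of thin metal, open at the top: inside 30 mm in x by 90 mm in y, outside 36 by 96 mm, 70 mm high, inner floor 5 mm up, on a foot 60 by 120 mm. Origin at the centre of its underside, z up. The tongs stand in it, their y along its y.
- tray: Fixed low metal draining tray 310 mm in its x by 130 mm in its y, 4 mm walls, rim 12 mm high, inner floor about 4 mm above the counter. Origin at the centre of its underside. The three fritters lie in a row along its x, about 95 mm apart, in any order.
- disc: The solid round vada: a brown disc 44 mm in diameter, 26 mm high, about 40 g, lying flat on the tray. Origin at the centre of its underside.
- disc_center (a point): Middle of the solid round vada, 13 mm above its underside.
- ringv: The ring-shaped vada: brown, 54 mm outside, 20 mm hole, 22 mm high. Origin at the centre of its underside. To be left alone.
- longv: The long fritter: a brown rounded slab 85 mm long in its x, 34 mm wide, 18 mm high, lying across the tray. Origin at the centre of its underside. To be left alone.
- dish: Fixed white ceramic dish, round, 150 mm across, rim 22 mm high. Origin at the centre of its underside.
There are look-alikes about, which are no part of the job. There is more than one size of the dish; the job needs the middle-sized.

How it is judged:
On the way, in this order (a step that is already met when the one before it is completed fails the run):
1. the tongs, held by the fingers, have been drawn up out of the holder (height (world z) of tongs_tip above 0.075 m and contact force between the fingers and tongs above 1 N), for 0.2 s.
2. the solid round vada is clamped between both jaws and lifted clear of the tray (contact force between each of jaw_left, jaw_right and disc above 0.2 N and contact force between the fingers and tongs above 1 N and height (world z) of disc_center above 0.05 m), for 0.2 s.
At the end, for the whole second after the job is handed in: The robot's fingers still squeeze the tongs, both jaws press on the solid round vada (over 0.2 N each), its middle is more than 100 mm above the counter and within 45 mm sideways of the dish's centre, and it is still (under 40 mm/s) (contact force between each of jaw_left, jaw_right and disc above 0.2 N and contact force between the fingers and tongs above 1 N and height (world z) of disc_center above 0.1 m and horizontal distance between disc_center and dish below 0.045 m and linear speed of disc below 0.04 m/s and contact force between the fingers and disc below 0.1 N); the arm keeps its last pose, push and grip.
It fails at once if the robot's fingers touch the solid round vada (contact force between the fingers and disc above 0.5 N).
It fails at once if the ring-shaped vada is moved more than 25 mm (distance of ringv from where it was at the start of the episode above 0.025 m).
It fails at once if the long fritter is moved more than 25 mm (distance of longv from where it was at the start of the episode above 0.025 m).
It also fails if it takes over 54 s, if anything falls off the work surface, if the arm or the gripper's body presses on something with over 40 N, if the wrist force passes 120 N, or if a joint passes its speed limit or range.

## Working session

There is one attempt and no reset: what is moved stays moved. The work goes in short steps, Python scripts to look and compute and a tool call to move; the robot and the scene stay as the last step left them, time stands still between calls to the robot, and variables do not carry over. Pictures are saved under pics/ and viewed, at most 10 in all, crops included, and the job is handed in when it is done.

Besides the shell and the picture viewer there is one more tool, called after ">>>" in YAML: its name, and indented under it one key for each argument. drive_tool: Moves the arm, as the interface text tells. Its arguments: {"type":"object","properties":{"rows":{"type":"array"},"force":{"type":"number"}},"required":["rows"]}

```bash
mkdir -p pics
cat > h.py <<'E'
import numpy as np, cv2
from workcell import status, read_camera, workorder, masks_of
def save(p,n): cv2.imwrite('pics/'+n,p['color'][:,:,::-1])
def ray(p,uv):
    K=np.array(p['intrinsics'],float);D=np.array(p['D'],float);T=np.array(p['world_from_camera'])
    n=cv2.undistortPoints(np.array(uv,float).reshape(-1,1,2),K,D).reshape(-1,2)
    d=np.c_[n[:,0],-n[:,1],-np.ones(len(n))]@T[:3,:3].T
    return T[:3,3],d
def atz(p,uv,z):
    o,d=ray(p,uv); return o+d*((z-o[2])/d[:,2])[:,None]
def proj(p,X):
    K=np.array(p['intrinsics'],float);D=np.array(p['D'],float);T=np.linalg.inv(np.array(p['world_from_camera']))
    c=np.atleast_2d(X)@T[:3,:3].T+T[:3,3]; c=c*[1,-1,-1]
    return cv2.projectPoints(c,np.zeros(3),np.zeros(3),K,D)[0].reshape(-1,2)
def tri(obs):
    A=np.zeros((3,3));b=np.zeros(3)
    for p,uv in obs:
        o,d=ray(p,[uv]);d=d[0]/np.linalg.norm(d[0]);M=np.eye(3)-np.outer(d,d);A+=M;b+=M@o
    return np.linalg.solve(A,b)
E
python3 - <<'E'
from h import *
np.set_printoptions(precision=4,suppress=True)
P={n:read_camera(n) for n in('top','side')}
print(status.read_state())
for n,p in P.items():
    save(p,n+'0.png');print(n,np.array(p['world_from_camera']))
    for k in['tongs','jaw_left','jaw_right','holder','tray','disc','ringv','longv','dish']:
        for r in masks_of(p,k):
            if r['score']<.2: continue
            ys,xs=np.nonzero(r['mask']);c=np.array([xs.mean(),ys.mean()])
            print(n,k,round(r['score'],2),r['bbox'],c,len(xs),atz(p,[c],0.02)[0][:2])
E
```

```text
{'time': 0.1, 'q': array([ 1.2851,  0.2647,  1.6053, -0.    ,  1.2737, -0.0369]), 'joint_vel': array([-0.0004, -0.0023, -0.0035, -0.0001,  0.0006, -0.0004]), 'joint_torque': array([  0.0011, -51.6696, -36.8596,   0.0001,   0.006 ,   0.    ]), 'tool_pos': array([0.166 , 0.6536, 0.2301]), 'tcp_rot': array([-0.3897, -3.117 ,  0.0032]), 'wrist_force': array([-0.3045,  0.0035,  0.7837]), 'torque': array([-0.0061,  0.0056,  0.0039]), 'grip_force': 0.0, 'width': 0.9976270487406528}
top [[-0.0276  0.9976 -0.0632  0.3499]
 [-0.9996 -0.0273  0.0064  0.0766]
 [ 0.0047  0.0633  0.998   1.4765]
 [ 0.      0.      0.      1.    ]]
top tongs 0.57 [437.7, 194.6, 461.9, 206.8] [451.1217 198.9735] 189 [ 0.4553 -0.3275]
top jaw_right 0.64 [435.3, 194.8, 468.7, 206.6] [451.6813 199.0598] 251 [ 0.455  -0.3292]
top holder 0.96 [425.0, 189.0, 466.6, 216.0] [441.3121 203.4509] 519 [ 0.4422 -0.2957]
top tray 0.79 [326.5, 121.4, 371.8, 222.1] [348.281  172.2909] 3523 [ 0.547  -0.0081]
top tray 0.43 [434.8, 196.2, 465.0, 207.9] [451.7895 199.134 ] 209 [ 0.4548 -0.3296]
top disc 0.68 [339.7, 165.9, 354.3, 180.1
[... 1216 characters left out ...]
473]
side jaw_right 0.48 [366.3, 286.1, 384.6, 342.8] [376.6855 311.4608] 868 [ 0.4791 -0.2231]
side holder 0.76 [352.2, 304.9, 392.4, 372.7] [372.329  350.5945] 1450 [ 0.4384 -0.326 ]
side tray 0.86 [314.1, 235.9, 448.1, 276.7] [377.8509 256.2763] 3388 [ 0.5405 -0.0371]
side disc 0.58 [365.9, 242.9, 385.5, 256.9] [376.1794 248.5916] 262 [ 0.5463 -0.0056]
side ringv 0.82 [324.3, 248.2, 350.3, 267.9] [337.9045 257.0398] 377 [ 0.446  -0.0223]
side longv 0.68 [404.1, 234.7, 426.2, 259.3] [414.9389 248.8264] 311 [ 0.64   -0.0246]
side dish 0.75 [194.7, 181.1, 271.0, 223.0] [232.8708 201.9164] 2298 [0.2178 0.2881]
side dish 0.69 [287.9, 167.5, 320.3, 185.8] [305.7269 176.5532] 432 [0.4488 0.409 ]
```

```bash
python3 -c "
import cv2
a=cv2.imread('pics/top0.png');b=cv2.imread('pics/side0.png')
cv2.imwrite('pics/a.png',cv2.resize(a[100:330,180:480],None,fx=2.6,fy=2.6,interpolation=2))
cv2.imwrite('pics/b.png',cv2.resize(b[150:390,170:470],None,fx=2.5,fy=2.5,interpolation=2))"
```

```text
(no output)
```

View pics/a.png

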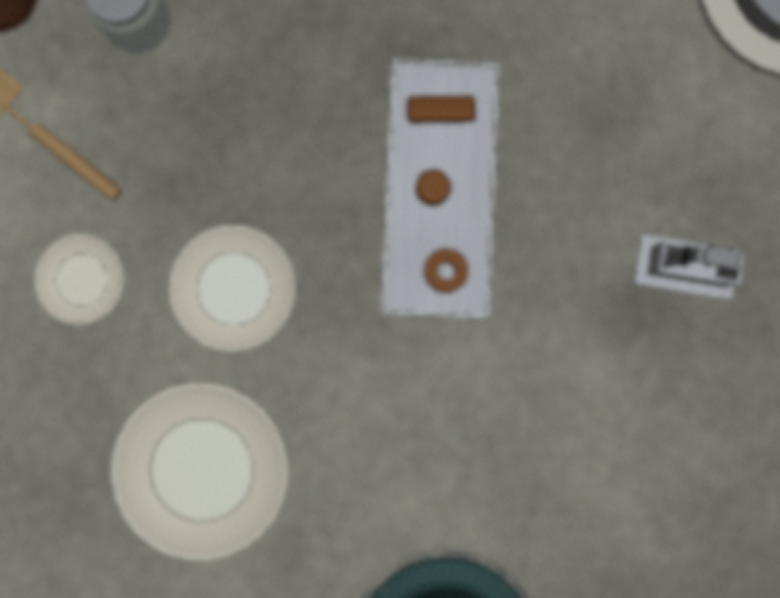

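View pics/b.png

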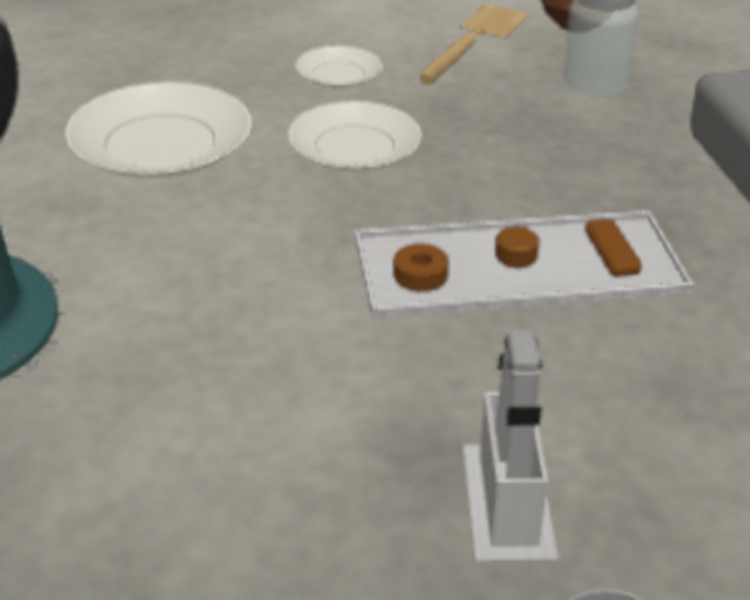

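The long fritter is at the tray's far end (440,109 in the top crop), with the plain disc in the middle (433,187) and the ring near the robot (446,270). The middle-sized dish is at (232,288). The tongs stand at (690,262), with their y axis roughly along world y. Next I zoom in on the holder and tongs.

```bash
python3 -c "
import cv2
a=cv2.imread('pics/top0.png');b=cv2.imread('pics/side0.png')
A=cv2.resize(a[183:221,418:474],None,fx=13,fy=13,interpolation=2)
cv2.imwrite('pics/c.png',A)
cv2.imwrite('pics/d.png',cv2.resize(b[276:378,346:402],None,fx=5.8,fy=5.8,interpolation=2))"
```

```text
(no output)
```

View pics/c.png

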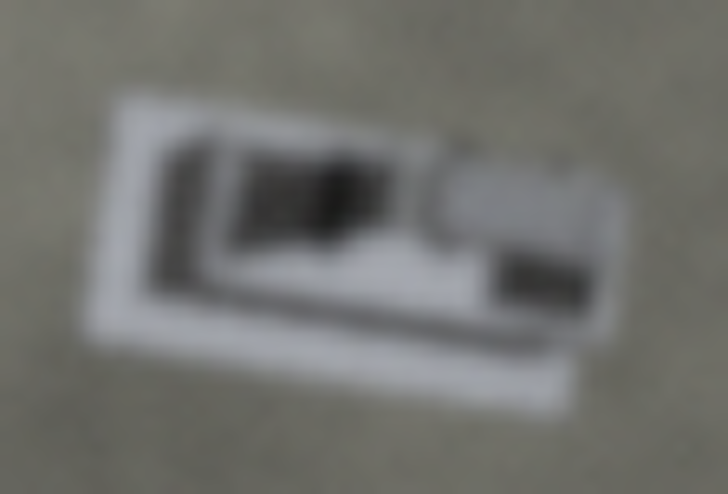

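View pics/d.png

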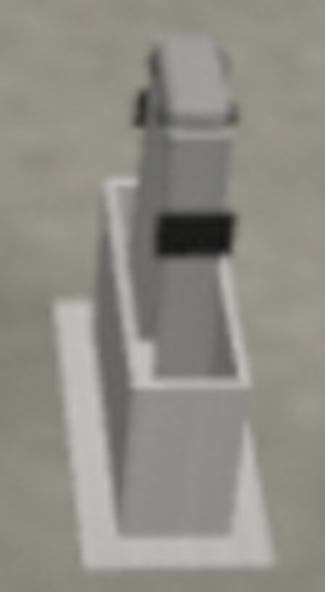

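```bash
cat > fit.py <<'E'
from h import *
from scipy.optimize import least_squares
np.set_printoptions(precision=4,suppress=True)
t=read_camera('top');s=read_camera('side')
def U(l,k,o): return (np.array(l,float)+.5)/k-.5+o
zf=.003
FT=np.array([[.03,.06,zf],[-.03,.06,zf],[-.03,-.06,zf],[.018,.048,.07],[-.018,.048,.07],[.018,-.048,.07],[-.018,-.048,.07]])
uT=U([[118,95],[88,342],[567,415],[215,130],[205,285],[628,185],[610,340]],13,[418,183])
FS=np.array([[-.03,.06,zf],[-.03,-.06,zf],[.03,-.06,zf],[-.018,.048,.07],[-.018,-.048,.07],[.018,-.048,.07]])
uS=U([[55,300],[85,568],[273,563],[107,180],[130,388],[250,383]],5.8,[346,276])
G=np.array([[-.012,-.032,.116],[.012,-.032,.116],[.012,-.0315,.1],[-.012,-.0315,.1]])
uG=U([[160,215],[236,212],[232,253],[157,256]],5.8,[346,276])
H=np.array([[0,0,.15]]);uH=U([[518,207]],13,[418,183])
def W(F,v,off=(0,0,0)):
    c,n=np.cos(v[2]),np.sin(v[2]);F=F+off
    return np.c_[v[0]+c*F[:,0]-n*F[:,1],v[1]+n*F[:,0]+c*F[:,1],F[:,2]]
def res(v):
    o=v[3:6]
    return np.r_[proj(t,W(FT,v))-uT,proj(s,W(FS,v))-uS,proj(s,W(G,v,o))-uG,proj(t,W(H,v,o))-uH].ravel()
r=least_squares(res,[.445,-.31,-.1,0,0,.005],loss='soft_l1')
v=r.x;print('holder',v,'\nres',res(v).reshape(-1,2))
print('tongs tip',W(np.zeros((1,3)),v,v[3:6]))
# disc, dish
for k in ('disc','dish','ringv','longv','tray'):
    a=masks_of(t,k);b=masks_of(s,k)
    for x in a[:1]:
        cx=np.argwhere(x['mask'])[:,::-1].mean(0)
        for y in b[:1]:
            cy=np.argwhere(y['mask'])[:,::-1].mean(0);print(k,x['score'],y['score'],tri([(t,cx),(s,cy)]),atz(t,[cx],.017)[0],atz(s,[cy],.017)[0])
        print(k,'top bbox',x['bbox'])
print(status.read_state()['time'])
E
python3 fit.py
```

```text
holder [ 0.4466 -0.3077 -0.1844 -0.0008  0.0007  0.0094] 
res [[-0.2141  0.1194]
 [-0.5773 -0.1252]
 [-0.3604  0.1783]
 [ 0.4974 -0.2158]
 [-0.3901 -0.3668]
 [-0.3702  0.564 ]
 [-0.5767  0.3752]
 [-0.1921  0.3947]
 [ 0.0038  0.0882]
 [ 0.1738  0.3152]
 [-0.5078 -0.1291]
 [ 0.7651  0.1022]
 [ 0.2366  0.6512]
 [-0.1867  0.0295]
 [ 0.4075  0.3901]
 [ 0.2377 -0.0368]
 [-0.3887 -0.3876]
 [-0.0414  0.0953]]
tongs tip [[ 0.4459 -0.3068  0.0094]]
disc 0.52 0.77 [0.5492 0.0003 0.0155] [0.5491 0.0003 0.017 ] [ 0.5483 -0.0017  0.017 ]
disc top bbox [338.5, 167.1, 352.5, 179.0]
dish 0.68 0.96 [0.3202 0.2444 0.127 ] [0.2189 0.2842 0.017 ] [0.4467 0.4161 0.017 ]
dish top bbox [222.4, 250.7, 291.6, 316.3]
ringv 0.6 0.57 [ 0.504   0.0091 -0.0021] [0.5502 0.0019 0.017 ] [ 0.4465 -0.0182  0.017 ]
ringv top bbox [337.9, 165.9, 352.6, 179.1]
longv 0.49 0.74 [ 0.6454 -0.0154  0.0145] [ 0.6468 -0.0159  0.017 ] [ 0.6417 -0.0187  0.017 ]
longv top bbox [340.0, 133.8, 363.8, 147.4]
tray 0.55 0.87 [ 0.5484 -0.0099 -0.0006] [ 0.5465 -0.009   0.017 ] [ 0.5391 -0.0331  0.017 ]
tray top bbox [326.2, 122.6, 373.5, 222.7]
1.6
```

>>> drive_tool:
  rows:
    - [0,0,-3.68,0,0,0,1]
    - [0,0,0,-0.027,-0.025,0,1]
    - [0,0,0,-0.027,-0.025,0,1]
    - [0,0,0,-0.027,-0.025,0,1]
    - [0,0,0,-0.027,-0.025,0,1]
    - [0,0,0,-0.027,-0.025,0,1]
    - [0,0,0,-0.027,-0.025,0,1]
    - [0,0,0,-0.027,-0.025,0,1]

```text
time: 2.27
tool_pos: [0.3206, 0.446, 0.2315]
tcp_rot: [0.289, 3.128, 0.001]
wrist_force: [0.2, -0.1, 0.8]
width: 0.997
grip_force: 0.0
```

>>> drive_tool:
  rows:
    - [0,0,0,-0.027,-0.025,0,1]
    - [0,0,0,-0.027,-0.025,0,1]
    - [0,0,0,-0.027,-0.025,0,1]
    - [0,0,0,-0.027,-0.025,0,1]
    - [0,0,0,-0.027,-0.025,0,1]
    - [0,0,0,-0.008,-0.037,0,1]
    - [0,0,0,-0.008,-0.037,0,1]
    - [0,0,0,-0.008,-0.037,0,1]

```text
time: 2.93
tool_pos: [0.433, 0.1846, 0.2314]
tcp_rot: [0.289, 3.128, 0.0]
wrist_force: [1.3, 0.2, 0.6]
width: 1.003
grip_force: 0.0
```

>>> drive_tool:
  rows:
    - [0,0,0,-0.008,-0.037,0,1]
    - [0,0,0,-0.008,-0.037,0,1]
    - [0,0,0,-0.008,-0.037,0,1]
    - [0,0,0,-0.008,-0.037,0,1]
    - [0,0,0,-0.008,-0.037,0,1]
    - [0,0,0,-0.008,-0.037,0,1]
    - [0,0,0,-0.008,-0.037,0,1]
    - [0,0,0,-0.008,-0.037,0,1]

```text
time: 3.6
tool_pos: [0.4412, -0.1183, 0.2318]
tcp_rot: [0.29, 3.127, -0.0]
wrist_force: [1.1, -0.0, 0.7]
width: 0.999
grip_force: 0.0
```

>>> drive_tool:
  rows:
    - [0,0,0,-0.008,-0.037,0,1]
    - [0,0,0,-0.008,-0.037,0,1]
    - [0,0,0,-0.008,-0.037,0,1]
    - [0,0,0,0,-0.03,0,1]
    - [0,0,0,0,0,0,1]
    - [0,0,0,0,0,0,1]
    - [0,0,0,0,0,0,1]

```text
time: 4.18
tool_pos: [0.439, -0.259, 0.2312]
tcp_rot: [-0.291, -3.128, -0.001]
wrist_force: [0.3, 0.5, -0.9]
width: 1.0
grip_force: 0.0
```

>>> drive_tool:
  rows:
    - [0,0,0,-0.008,-0.023,0,1]
    - [0,0,0,-0.0076,-0.0227,0,1]
    - [0,0,0,0,0,0.02,1]
    - [0,0,0,0,0,0.015,1]
    - [0,0,0,0,0,0,1]
    - [0,0,0,0,0,0,1]

```text
time: 4.68
tool_pos: [0.4458, -0.3053, 0.1954]
tcp_rot: [-0.287, -3.126, -0.003]
wrist_force: [1.1, -0.3, 0.3]
width: 1.0
grip_force: 0.0
```

Run:
```python
from h import *
t=read_camera('top');s=read_camera('side')
A=cv2.resize(t['color'][160:240,400:500,::-1],None,fx=4,fy=4,interpolation=2)
B=cv2.resize(s['color'][220:380,320:430,::-1],None,fx=3.5,fy=3.5,interpolation=2)
c=np.zeros((560,790,3),np.uint8);c[:320,:400]=A;c[:560,402:402+385]=B
cv2.imwrite('pics/e.png',c)
```

```text
(no output)
```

View pics/e.png

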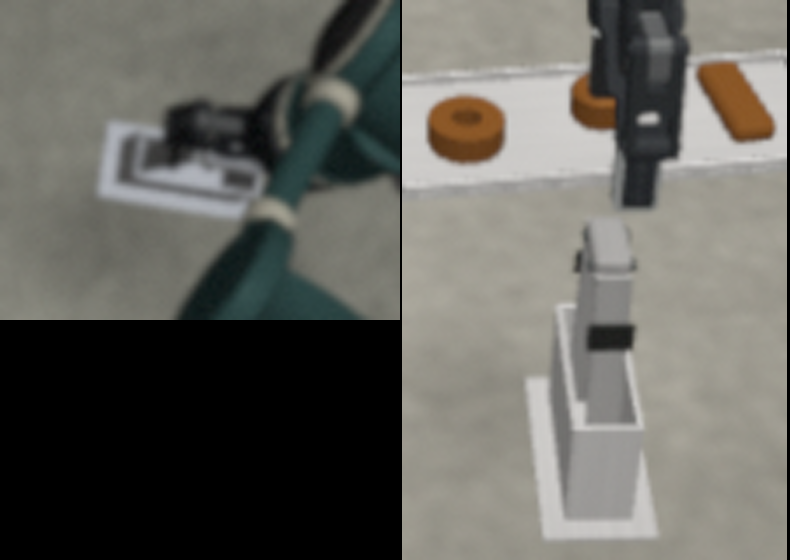

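The picture shows the open fingers above the tongs head, with the near finger tip at full pixel (386.6,279). I'll check that against the projection.

Run:
```python
from h import *
s=read_camera('side')
p=status.read_state()['tool_pos'];print(p)
y=np.array([.183,.983,0])
for l in(-.043,-.05,-.057):
  for h in(0,.007,.013): print(l,h,proj(s,p+y*l+[0,0,h]))
```

```text
[ 0.4469861  -0.30680071  0.1976566 ]
-0.043 0 [[384.89236147 283.98179364]]
-0.043 0.007 [[385.26260508 280.62428276]]
-0.043 0.013 [[385.582006   277.72134206]]
-0.05 0 [[385.46671992 286.68603431]]
-0.05 0.007 [[385.84288811 283.31734879]]
-0.05 0.013 [[386.16742394 280.40448144]]
-0.057 0 [[386.04886987 289.42879184]]
-0.057 0.007 [[386.43110165 286.04904245]]
-0.057 0.013 [[386.76089356 283.12633773]]
```

>>> drive_tool:
  rows:
    - [0,0,0,0,0,0.02,1]
    - [0,0,0,0,0,0.022,1]
    - [0,0,0,0,0,0.022,1]
    - [0,0,0,0,0,0.022,1]
    - [0,0,0,0,0,0.014,1]
    - [0,0,0,0,0,0.003,1]
    - [0,0,0,0,0,0,1]
    - [0,0,0,0,0,0,1]

```text
time: 5.5
tool_pos: [0.4471, -0.3077, 0.0947]
tcp_rot: [0.289, 3.126, -0.002]
wrist_force: [-0.2, -0.7, 0.7]
width: 1.002
grip_force: 0.0
```

>>> drive_tool:
  rows:
    - [0,0,0,0,0,0,0.71]
    - [0,0,0,0,0,0,0.71]
    - [0,0,0,0,0,0,0.71]
    - [0,0,0,0,0,0,0.71]
    - [0,0,0,0,0,0,0.71]
    - [0,0,0,0,0,0,0.71]
    - [0,0,0,0,0,0,0.71]
    - [0,0,0,0,0,0,0.71]
  force: 30

```text
time: 6.17
tool_pos: [0.4473, -0.3085, 0.095]
tcp_rot: [0.289, 3.125, -0.004]
wrist_force: [-0.5, -1.8, 5.9]
width: 0.711
grip_force: 8.8
```

>>> drive_tool:
  rows:
    - [0,0,0,0,0,-0.005,0.71]
    - [0,0,0,0,0,-0.012,0.71]
    - [0,0,0,0,0,-0.015,0.71]
    - [0,0,0,0,0,-0.018,0.71]
    - [0,0,0,0,0,-0.02,0.71]
    - [0,0,0,0,0,-0.02,0.71]
    - [0,0,0,0,0,-0.015,0.71]
    - [0,0,0,0,0,-0.01,0.71]

```text
time: 6.83
tool_pos: [0.4465, -0.3072, 0.2107]
tcp_rot: [0.289, 3.126, -0.001]
wrist_force: [-0.6, 0.6, -0.8]
width: 0.709
grip_force: 5.5
```

>>> drive_tool:
  rows:
    - [0,0,0,0,0,0,0.71]
    - [0,0,0,0,0,0,0.71]
    - [0,0,0,0,0,0,0.71]
    - [0,0,0,0,0,0,0.71]

```text
time: 7.17
tool_pos: [0.4452, -0.3065, 0.2066]
tcp_rot: [-0.289, -3.126, -0.003]
wrist_force: [-0.5, 0.6, -0.8]
width: 0.71
grip_force: 5.5
```

Run:
```python
from h import *
s=read_camera('side');p=status.read_state()['tool_pos'];print(p)
im=s['color'][:,:,::-1].copy()
y=np.array([.183,.983,0]);f=4
u0=np.array([320,200])
B=cv2.resize(im[200:350,320:440],None,fx=f,fy=f,interpolation=2)
# expected tips lower edge: near jaw outer at -y .034, far
# expected TCP->tip offset: tip z = tcp - .0895
for l,h in((-.034,-.088),(.034,-.088),(-.031,.02)):
    q=(proj(s,p+y*l+[0,0,h])[0]+.5-u0)*f; cv2.circle(B,tuple(int(a) for a in q),3,(0,0,255),1);print(q)
cv2.imwrite('pics/f.png',B)
```

```text
[ 0.44528363 -0.30654314  0.20664252]
[239.05185399 467.08941255]
[220.92197534 366.9886135 ]
[259.57568337 263.74520367]
```

View pics/f.png

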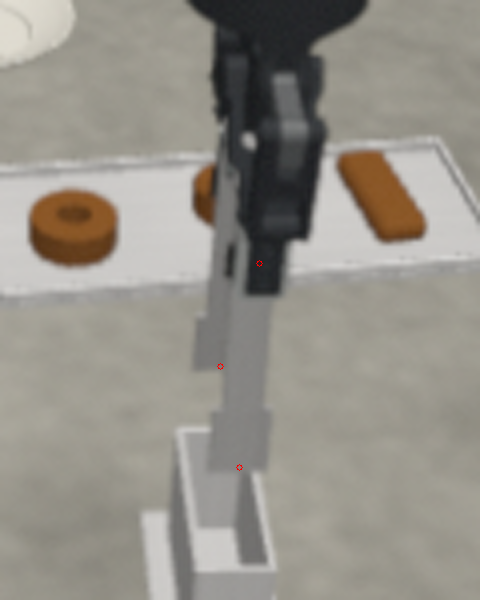

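The tongs are out and hang straight: the near tip sits at (238,471) in the crop against a predicted (239,467). Now I move over the disc.

>>> drive_tool:
  rows:
    - [0,0,0,-0.0017,0.012,0,0.71]
    - [0,0,0,-0.0036,0.025,0,0.71]
    - [0,0,0,-0.0043,0.03,0,0.71]
    - [0,0,0,-0.0043,0.03,0,0.71]
    - [0,0,0,-0.0043,0.03,0,0.71]
    - [0,0,0,-0.0043,0.03,0,0.71]
    - [0,0,0,-0.0043,0.03,0,0.71]
    - [0,0,0,-0.0043,0.03,0,0.71]

```text
time: 7.88
tool_pos: [0.5164, -0.0972, 0.2077]
tcp_rot: [-0.289, -3.127, -0.001]
wrist_force: [0.5, -0.5, -0.7]
width: 0.708
grip_force: 5.5
```

>>> drive_tool:
  rows:
    - [0,0,0,-0.0043,0.03,0,0.71]
    - [0,0,0,-0.0043,0.03,0,0.71]
    - [0,0,0,-0.0036,0.025,0,0.71]
    - [0,0,0,-0.0026,0.018,0,0.71]
    - [0,0,0,0,0,0,0.71]
    - [0,0,0,0,0,0,0.71]
    - [0,0,0,0,0,0,0.71]
    - [0,0,0,0,0,0,0.71]

```text
time: 8.55
tool_pos: [0.5494, -0.0017, 0.2079]
tcp_rot: [-0.291, -3.127, 0.001]
wrist_force: [0.3, -0.6, -1.9]
width: 0.708
grip_force: 5.5
```

Run:
```python
from h import *
np.set_printoptions(precision=4,suppress=True)
s=read_camera('side');st=status.read_state();p=st['tool_pos'];print(p,st['tcp_rot'])
for k in('disc','jaw_left','jaw_right'):
    for r in masks_of(s,k)[:2]:
        ys,xs=np.nonzero(r['mask']);print(k,r['score'],r['bbox'],xs.mean(),ys.mean(),atz(s,[[xs.mean(),ys.mean()]],.017)[0])
y=np.array([.183,.983,0])
im=s['color'][:,:,::-1].copy();f=5;u0=np.array([320,160])
B=cv2.resize(im[160:275,320:450],None,fx=f,fy=f,interpolation=2)
for X in [p+y*l+[0,0,-.09] for l in(-.033,.033)]+[[.549+.022*np.cos(a),.022*np.sin(a),z] for a in np.arange(0,6.28,.5) for z in(.004,.03)]:
    q=(proj(s,np.array(X))[0]+.5-u0)*f; cv2.circle(B,tuple(int(a) for a in q),2,(0,0,255),1)
cv2.imwrite('pics/g.png',B)
```

```text
[ 0.5495 -0.0019  0.2081] [-0.2913 -3.1275  0.0005]
disc 0.47 [366.3, 240.1, 385.5, 255.3] 376.5 248.2787610619469 [ 0.549  -0.0003  0.017 ]
jaw_left 0.51 [371.2, 161.0, 381.4, 206.6] 377.97156398104266 186.63033175355451 [0.6522 0.3112 0.017 ]
jaw_right 0.94 [376.2, 182.7, 389.7, 223.0] 382.9731343283582 203.39402985074628 [0.6349 0.2104 0.017 ]
```

View pics/g.png

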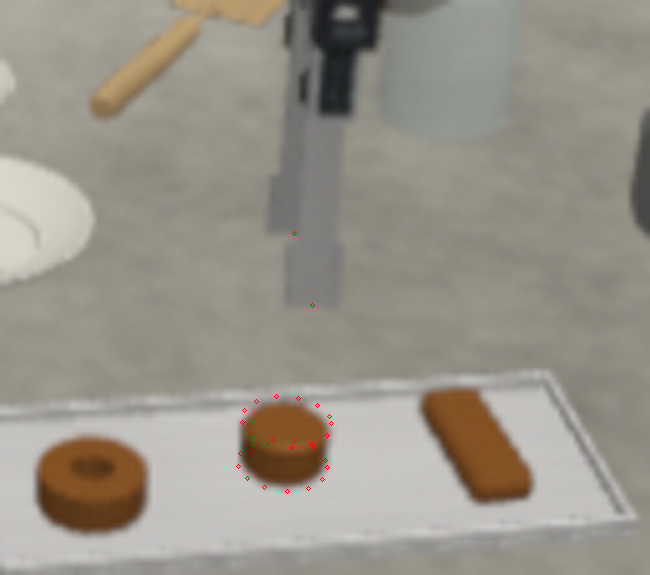

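The projected tip and disc outlines fit the picture, with the near tip at (312,304) and the disc at (285,443). Now I go down.

>>> drive_tool:
  rows:
    - [0,0,0,0,0.0015,0.01,0.71]
    - [0,0,0,0,0,0.02,0.71]
    - [0,0,0,0,0,0.022,0.71]
    - [0,0,0,0,0,0.022,0.71]
    - [0,0,0,0,0,0.016,0.71]
    - [0,0,0,0,0,0.008,0.71]
    - [0,0,0,0,0,0,0.71]
    - [0,0,0,0,0,0,0.71]

```text
time: 9.42
tool_pos: [0.55, 0.0003, 0.1099]
tcp_rot: [-0.29, -3.127, 0.0]
wrist_force: [0.2, 0.4, -1.0]
width: 0.709
grip_force: 5.5
```

>>> drive_tool:
  rows:
    - [0,0,0,0,0,0.005,0.71]
    - [0,0,0,0,0,0.002,0.71]
    - [0,0,0,0,0,0,0.71]
    - [0,0,0,0,0,0,0.71]

```text
time: 9.75
tool_pos: [0.5506, 0.0004, 0.1039]
tcp_rot: [0.289, 3.127, 0.0]
wrist_force: [0.6, -0.3, -1.4]
width: 0.711
grip_force: 5.5
```

>>> drive_tool:
  rows:
    - [0,0,0,0,0,0.003,0.71]
    - [0,0,0,0,0,0,0.71]
    - [0,0,0,0,0,0,0.69]
    - [0,0,0,0,0,0,0.67]
    - [0,0,0,0,0,0,0.65]
    - [0,0,0,0,0,0,0.63]
    - [0,0,0,0,0,0,0.6]
    - [0,0,0,0,0,0,0.5]
  force: 45

```text
time: 10.42
tool_pos: [0.5504, 0.0004, 0.1005]
tcp_rot: [0.29, 3.128, -0.0]
wrist_force: [0.1, -0.5, 0.7]
width: 0.629
grip_force: 47.3
```

>>> drive_tool:
  rows:
    - [0,0,0,0,0,0,0.5]
    - [0,0,0,0,0,0,0.5]
    - [0,0,0,0,0,0,0.5]
    - [0,0,0,0,0,0,0.5]

```text
time: 10.75
tool_pos: [0.5504, 0.0004, 0.1005]
tcp_rot: [0.289, 3.128, -0.0]
wrist_force: [0.3, -0.1, -0.0]
width: 0.632
grip_force: 47.4
```

>>> drive_tool:
  rows:
    - [0,0,0,0,0,-0.004,0.5]
    - [0,0,0,0,0,-0.01,0.5]
    - [0,0,0,0,0,-0.016,0.5]
    - [0,0,0,0,0,-0.02,0.5]
    - [0,0,0,0,0,-0.02,0.5]
    - [0,0,0,0,0,-0.02,0.5]
    - [0,0,0,0,0,-0.02,0.5]
    - [0,0,0,0,0,-0.015,0.5]

```text
time: 11.42
tool_pos: [0.5508, 0.0004, 0.228]
tcp_rot: [0.289, 3.126, 0.0]
wrist_force: [0.4, -0.2, -0.8]
width: 0.628
grip_force: 47.6
```

>>> drive_tool:
  rows:
    - [0,0,0,0,0,-0.01,0.5]
    - [0,0,0,0,0,-0.005,0.5]
    - [0,0,0,0,0,0,0.5]
    - [0,0,0,0,0,0,0.5]
    - [0,0,0,0,0,0,0.5]

```text
time: 11.83
tool_pos: [0.5494, 0.0005, 0.2389]
tcp_rot: [-0.289, -3.126, 0.0]
wrist_force: [-0.2, 0.4, -0.8]
width: 0.632
grip_force: 47.6
```

Run:
```python
from h import *
np.set_printoptions(precision=4,suppress=True)
s=read_camera('side');t=read_camera('top');st=status.read_state();print(st['tool_pos'],st['tcp_rot'],st['width'],st['grip_force'])
B=np.zeros((400,640,3),np.uint8)
cv2.imwrite('pics/i.png',cv2.resize(s['color'][120:280,300:460,::-1],None,fx=3.7,fy=3.7,interpolation=2))
for r in masks_of(t,'dish'):
    ys,xs=np.nonzero(r['mask']);b=r['bbox'];c=[(b[0]+b[2])/2,(b[1]+b[3])/2]
    e=atz(t,[[b[0],c[1]],[b[2],c[1]]],.02);print(r['score'],b,atz(t,[c],.02)[0],'diam',np.linalg.norm(e[0]-e[1]))
```

```text
[0.5494 0.0005 0.2388] [-0.2892 -3.1256  0.0002] 0.6306686999133492 47.627495527267456
0.89 [222.4, 247.1, 292.2, 313.8] [0.2205 0.2815 0.02  ] diam 0.21569917383946266
0.77 [193.5, 191.1, 228.3, 223.6] [0.4496 0.4217 0.02  ] diam 0.1096803288771968
0.75 [245.3, 187.2, 294.1, 233.3] [0.4356 0.2384 0.02  ] diam 0.1513525589812792
```

View pics/i.png

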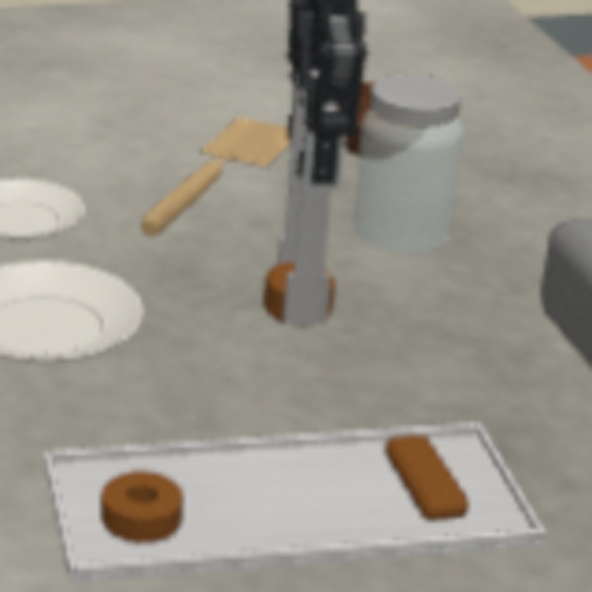

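The disc (300,295 in the crop) is clamped in the tongs, and the ring and long fritter still lie on the tray. The dish that measures 151 mm across is at (0.4355, 0.240), so I carry the disc there.

>>> drive_tool:
  rows:
    - [0,0,0,0.006,0.008,0,0.5]
    - [0,0,0,0.012,0.016,0,0.5]
    - [0,0,0,0.016,0.022,0,0.5]
    - [0,0,0,0.016,0.022,0,0.5]
    - [0,0,0,0.016,0.022,0,0.5]
    - [0,0,0,0.016,0.022,0,0.5]
    - [0,0,0,0.016,0.022,0,0.5]
    - [0,0,0,0.016,0.022,0,0.5]

```text
time: 12.65
tool_pos: [0.4654, 0.1762, 0.24]
tcp_rot: [-0.29, -3.128, -0.0]
wrist_force: [-0.1, 0.1, -0.4]
width: 0.626
grip_force: 47.7
```

>>> drive_tool:
  rows:
    - [0,0,0,0.016,0.022,0,0.5]
    - [0,0,0,0.013,0.018,0,0.5]
    - [0,0,0,0.009,0.012,0,0.5]
    - [0,0,0,0.004,0.006,0,0.5]
    - [0,0,0,0,0,0,0.5]
    - [0,0,0,0,0,0,0.5]
    - [0,0,0,0,0,0,0.5]
    - [0,0,0,0,0,0,0.5]

```text
time: 13.32
tool_pos: [0.4366, 0.2386, 0.2402]
tcp_rot: [0.291, 3.128, -0.001]
wrist_force: [-0.1, 0.8, -1.4]
width: 0.63
grip_force: 47.7
```

>>> drive_tool:
  rows:
    - [0,0,0,0,0,0,0.5]
    - [0,0,0,0,0,0,0.5]
    - [0,0,0,0,0,0,0.5]
    - [0,0,0,0,0,0,0.5]
    - [0,0,0,0,0,0,0.5]
    - [0,0,0,0,0,0,0.5]

```text
time: 13.82
tool_pos: [0.4362, 0.2393, 0.2403]
tcp_rot: [-0.29, -3.128, 0.0]
wrist_force: [0.2, -0.4, -1.6]
width: 0.625
grip_force: 47.7
```

Run:
```python
from h import *
np.set_printoptions(precision=4,suppress=True)
s=read_camera('side');st=status.read_state();p=st['tool_pos'];print(p,st['joint_vel'],st['width'],st['grip_force'])
print('pred disc px',proj(s,p+[0,0,-.084]))
for r in masks_of(s,'disc'): print(r['score'],r['bbox'])
cv2.imwrite('pics/j.png',cv2.resize(s['color'][80:270,200:440,::-1],None,fx=3,fy=3,interpolation=2))
```

```text
[0.4362 0.2394 0.2403] [ 0.0023 -0.0032  0.0029  0.0003 -0.0015  0.0017] 0.6297448215046632 47.66115367412567
pred disc px [[312.9043 159.2654]]
```

View pics/j.png

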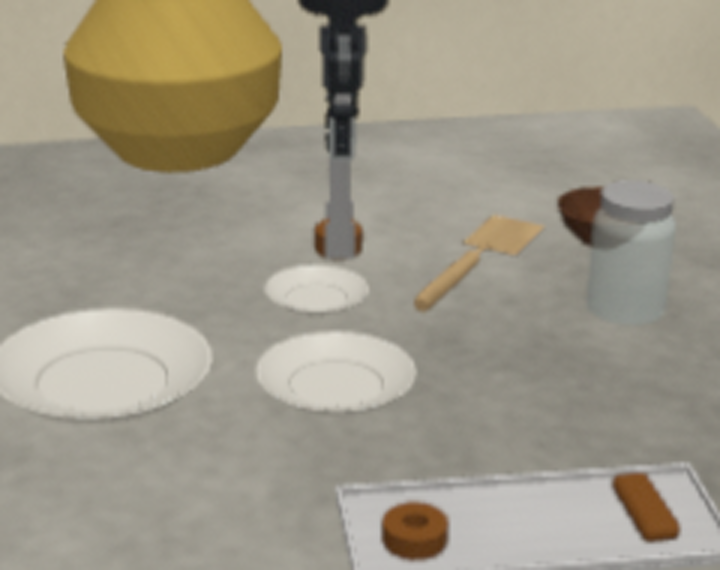

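The disc at crop (339,238), full (313,159), is where predicted: held still, centred over the middle dish and about 0.156 m up. I'm handing in.

```bash
python3 -c "
from workcell import workorder
print(workorder.finish_job())"
```

```text
the job is handed in; nothing more can be done
None
```

The job is handed in, with the solid vada held still in the tongs about 0.156 m above the counter over the middle of the 150 mm dish, and the ring and long fritter still on the tray; the hand-in returned no verdict.

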